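# Unload a repaired carved stone and show it to the inspection camera

### The job

The glued repair on the little carved stone has cured: take the blue weight plate off it and lay it squarely on top of the pile of two steel plates, edges lined up, setting it down rather than dropping it. Then lift the stone out of its wooden cradle and hold it up still at the focus point of the inspection camera, 140 mm straight in front of the lens above the red cross, with its carved rosette face centred on and square to the lens and right way up, leaning back to match the camera's tilt. Finish while still holding it there, and leave the mallet, chisel, cup and bottle where they are.

Things in the scene. Friction and masses are not known exactly. Their poses are not given: they have to be found in the camera images.
- plate: Blue painted steel weight plate, 60 x 60 x 14 mm, 0.36 kg, loose, lying flat on top of the stone at the start (overhanging it by a few mm all round, turned a little). Origin: centre of its underside; z up, x and y along its edges.
- pile_upper: Upper plate of the pile, bright steel, same 60 x 60 x 14 mm, loose, lying roughly square on the lower plate. Origin: centre of its underside; the blue plate goes on its top, 14 mm above this origin.
- pile_lower: Lower plate of the pile, dark steel, 60 x 60 x 14 mm, loose, lying on a fixed plywood board 110 x 110 x 12 mm. Origin: centre of its underside.
- stone: Sandstone block 50 (x) x 44 (y) x 70 (z) mm, about 0.34 kg (varies), upright in the cradle under the plate. Its +x face carries a brown carved rosette (centre 42 mm above the foot, 2 to 4 mm proud) and below it the dark repair seam. Origin: centre of its underside; z up. The plain y faces, 44 mm apart, are free to grip from above, over the 16 mm high cradle rim.
- stone_face (a point): Centre of the stone's carved +x face: 25 mm in x and 35 mm in z from the stone's origin. Axes as the stone's.
- cradle: Fixed wooden cradle, 90 x 84 mm outside, 16 mm high overall, with a 6 mm floor on which the stone stands, and a pocket 54 x 48 mm (2 mm clear all round), 10 mm deep. Origin: centre of its underside, on the table.
- camera_stand: Fixed stand of the inspection camera: white base board 350 x 110 x 8 mm with a red cross near the end towards the robot, and an upright column (20 mm thick, 308 mm high) 270 mm behind the cross. Origin: under the red cross, on the table; x points from the cross to the column; the camera looks back along -x and down.
- camera_head: Grey camera, black lens (42 mm diameter, 40 mm long), fixed on the stand. Origin: centre of the lens front, 248 mm above the table; it looks along its -x, 0.35 rad (20 degrees) below level; y is level. Body 75 x 52 mm, 40 to 95 mm behind the lens front. A stone shown correctly has its axes parallel to these: +x face to the lens, top leaning away from it by 0.35 rad.
- focus (a point): Focus point of the camera, in the air on the lens axis 140 mm in front of the lens (at -140 mm x of the camera head), 200 mm above the red cross and the table. Axes as the camera head's. The centre of the stone's carved face belongs here.
- mallet: White round mason's mallet standing on its head (80 mm diameter, 85 mm high), wooden handle up, 190 mm high in all. Bystander. Origin: centre of its underside.
- chisel: Dark steel chisel lying on the table, 178 mm long along its x, 20 mm wide at most, 14 mm high. Bystander. Origin: on its axis at the underside, 75 mm from the butt end.
- cup: Yellow cup, rim diameter 72 mm, 85 mm high. Bystander. Origin: centre of its underside.
- bottle: Blue bottle with black cap, 66 mm diameter, 200 mm high. Bystander. Origin: centre of its underside.
Things that resemble listed ones, but are neither listed nor needed, are in the scene too. What is shaped like the cradle but turquoise or yellow is not meant.

How it is judged:
By the outcome, as a careful person would: the job done as asked, in the order asked, and still so for the second after the job is handed in, while the arm keeps its last pose, push and grip.
It also fails if it takes over 54 s, if anything falls off the work surface, if the arm or the gripper's body presses on something with over 40 N, if the wrist force passes 120 N, or if a joint passes its speed limit or range.

### The arm

A 7-joint arm with a two-finger parallel gripper is mounted at the origin on the work surface. World frame = base frame: x ahead of the robot, y to its left, z up, the work surface at z = 0. Lengths are in m, angles in rad, forces in N, time in s.
With the tool pointing down it reaches from about 0.4 to 0.75 m from the base axis. Payload 19.5 kg.
Tool frame: the origin (TCP) lies midway between the tips of the shut fingers; the grasp point (between the pads) lies manip.hold_point_z behind it (manip.hold_point_z is the distance from the TCP to the grasp point, in m); z points along the fingers, y is the line along which they close (so a half turn about z gives the same grasp; the last joint's range is limited). The gripper opens to 85 mm and grips with 20 to 120 N. Pads are 22 mm wide; open, the fingers measure 114 mm over their backs; the gripper's body (76 mm by 85 mm) begins 54 mm behind the grasp point. The pads swing forward as they close: fully open they stand 13 mm farther back than shut.
Start: joints at [-1.169, 0.707, -0.028, 1.485, 0.022, 0.951, -0.075], TCP at [0.247, 0.519, 0.231] pointing down, gripper open.
Joint ranges: [-2.71, 2.71], [-0.32, 2.16], [-1.57, 1.52], [0, 2.45], [-1.46, 4.6], [0, 2.02], [-2.83, 2.83]. Speed limits (rad/s): [1.89, 1.89, 2.57, 2.57, 3.01, 3.01, 3.01].

### API

Orientations are given as [roll, pitch, yaw] about the fixed x, y, z axes, in that order (R = Rz(yaw) Ry(pitch) Rx(roll)).
In Python, from workcell import manip gives the robot as it stands. The module is installed in compiled form; this text tells all that it offers.
- The arm moves only by the tool servo_tool, never from a script. Its argument "deltas" is a list that holds one entry, the list of rows, each a list of 5 numbers: the shift along the tool's x, y, z in mm, then the turn about the tool's z in rad, then the finger opening in mm, from 0 to 85.4. A call has 1 to 12 rows; each row shifts and turns the commanded pose from where the row before left it, along the tool's axes as they then stand; what a row does not reach is not made up. A row lasts 1/8 s, in which the tool goes at most 62.5 mm and 10.7 degrees, less where a joint would pass 70% of its speed; a pose out of reach is approached as far as the arm can. A call is refused whole if a number of a shift passes 62.5 or a number of a turn 0.188, either way. A call with a gripper value outside its range is refused whole. The fingers move at their own pace and stop on an object; "grip_force" is the grip in N (left out, the last holds). Time passes only in rows, so rows that do not move let the fingers close. It gives the time, the measured TCP pose, the force, the opening and the grip force at its end, in the units of the state.
- manip.get_state(): the state, without advancing time (a new reading comes with each control period).
- manip.camera(name): name is "scene" or "top" or "wrist"; returns the picture (420x560x3 uint8, red, green, blue); there is no depth.
- manip.camera_info(name): a dict with "mtx" (3x3 intrinsics, pixels), "cam_to_world" (4x4, takes a point from camera to world coordinates). Camera axes: x right, y up, looking along -z (the intrinsics and any distortion apply to the point x, -y, -z); pixel columns grow to the right and rows downward; lengths in m; the calibration is good to about 2 mm. A picture is of the moment at which its call begins: read the wrist's pose just before it. camera_info takes no time and is no camera call; for the wrist camera it gives the pose at the moment of the call.
- manip.hand_in(): hands the job in; it is judged then, once.
The state is a dict: "time_s": time; "q": joint angles; "qvel": joint speeds; "joint_efforts": joint torques, N m; "position": TCP position; "ee_rot": TCP orientation; "ft_force": force on the tool from outside, world axes, zero at the start; "wrist_torque": the same for the moment, N m; "width": finger opening in m; "finger_force": force on a finger pad.
Only numpy, scipy, OpenCV 4.12 (cv2) and the standard library are available. Lean on these libraries where they do the work, as an engineer would, in place of code of your own. Each camera call takes 0.05 s, during which the arm holds its last target. There are 200 camera calls.

## Working session

There is one attempt and no reset: what is moved stays moved. The work goes in short steps, Python scripts to look and compute and a tool call to move; the robot and the scene stay as the last step left them, time stands still between calls to the robot, and variables do not carry over. Pictures are saved under pics/ and viewed, at most 10 in all, crops included, and the job is handed in when it is done.

Besides the shell and the picture viewer there is one more tool, called by a JSON object that holds its "method" and its "body", one argument or row to a line. servo_tool: Moves the arm, as the interface text tells. Its arguments: {"type":"object","properties":{"deltas":{"type":"array","items":{"type":"array","items":{"type":"array","items":{"type":"number"}}}},"grip_force":{"type":"number"}},"required":["deltas"]}

```bash
mkdir -p pics
python3 - <<'E'
from workcell import manip
import cv2
for n in("scene","top"):
    im=manip.camera(n); cv2.imwrite(f"pics/{n}0.png",im[:,:,::-1])
    i=manip.camera_info(n); print(n,i["mtx"].round(1).tolist(),i["cam_to_world"].round(3).tolist(),[k for k in i])
s=manip.get_state();print(s["time_s"],s["position"],s["ee_rot"],s["width"],manip.hold_point_z)
E
```

```text
scene [[535.9, 0.0, 277.6], [0.0, 535.9, 216.6], [0.0, 0.0, 1.0]] [[-0.62, -0.472, 0.627, 1.497], [0.784, -0.397, 0.477, 0.753], [0.024, 0.787, 0.616, 1.088], [0.0, 0.0, 0.0, 1.0]] ['mtx', 'cam_to_world']
top [[430.9, 0.0, 284.1], [0.0, 430.9, 203.0], [0.0, 0.0, 1.0]] [[0.008, 0.991, -0.134, 0.412], [-1.0, 0.008, 0.002, 0.022], [0.004, 0.134, 0.991, 1.227], [0.0, 0.0, 0.0, 1.0]] ['mtx', 'cam_to_world']
0.1 [0.24678531 0.51909674 0.23091013] [-3.14064823e+00  3.84282757e-05  2.69781246e+00] 0.08525344623949319 0.0187
```

View pics/scene0.png

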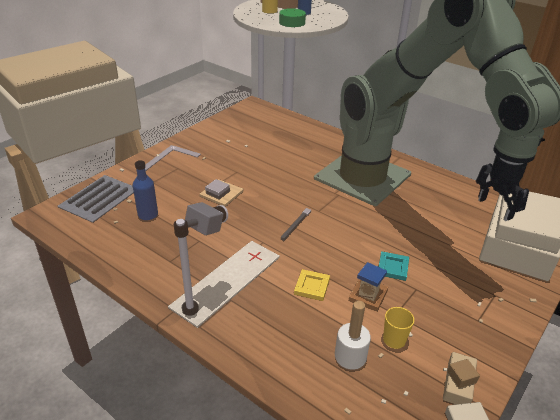

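View pics/top0.png

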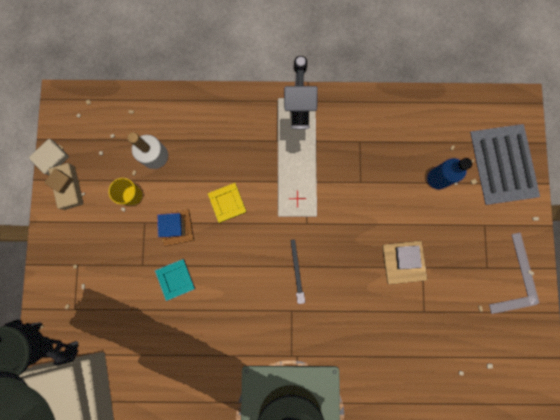

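The scene shows the blue plate on the stone in the brown cradle at scene (371,280) / top (170,225). The look-alikes are the yellow cradle, top (227,202), and the turquoise one, top (175,280). The steel pile is on plywood at top (408,258), with other blocks at (55,170). The red cross is at top (297,199). I choose the brown cradle and will check it in one close crop.

```bash
cat > h.py <<'E'
import numpy as np, cv2
from workcell import manip
def ray(n,uv,i=None):
    i=i or manip.camera_info(n); T=i["cam_to_world"]; p=np.linalg.inv(i["mtx"])@[uv[0],uv[1],1]
    return T[:3,3],T[:3,:3]@[p[0],-p[1],-p[2]]
def at(n,uv,z,i=None):
    o,d=ray(n,uv,i); return o+d*(z-o[2])/d[2]
def proj(n,P,i=None):
    i=i or manip.camera_info(n); T=i["cam_to_world"]; c=(np.atleast_2d(P)-T[:3,3])@T[:3,:3]
    q=(c*[1,-1,-1])@i["mtx"].T; return q[:,:2]/q[:,2:]
E
python3 - <<'E'
import cv2,numpy as np
s=cv2.imread("pics/scene0.png");t=cv2.imread("pics/top0.png")
f=lambda im,x,y,w,h:cv2.resize(im[y:y+h,x:x+w],(400,300),interpolation=cv2.INTER_CUBIC)
cv2.imwrite("pics/crop1.png",np.vstack([np.hstack([f(s,330,250,80,60),f(t,140,200,80,60)]),np.hstack([f(s,190,165,80,60),f(t,370,235,80,60)])]))
E
```

```text
(no output)
```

View pics/crop1.png

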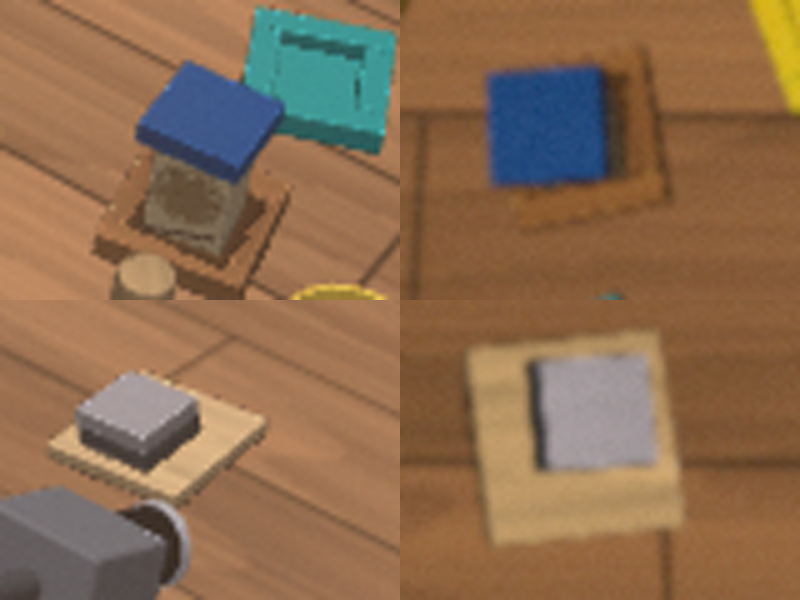

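The brown cradle crop confirms the choice. The rosette is on the +x-ish side, at crop (195,200), with the blue plate on top. The pile's top plate is light over a dark one, at crop (595,410). Next I measure these in world coordinates.

Run:
```python
from h import *
t=lambda cx,cy,ox,oy:(ox+cx/5,oy+cy/5)
# plate top corners, in top-crop coordinates (z=.09)
def quad(n,pts,z):
    P=np.array([at(n,p,z)[:2] for p in pts]); print(P.round(4).tolist(),"ctr",P.mean(0).round(4),"edges",[round(float(np.linalg.norm(P[i]-P[i-1])),4) for i in range(4)]); 
    return P
print("plate top");P=quad("top",[t(87,72,140,200),t(200,67,140,200),t(208,180,140,200),t(92,185,140,200)],.09)
print("plate scene");P=quad("scene",[t(185,62,330,250),t(285,103,330,250),t(240,165,330,250),t(138,127,330,250)],.09)
print("pile top");P=quad("top",[t(135,58,370,235),t(250,55,370,235),t(258,162,370,235),t(145,167,370,235)],.04)
print("pile scene");P=quad("scene",[t(133,72,190,165),t(200,105,190,165),t(142,137,190,165),t(78,108,190,165)],.04)
print("cross",at("top",(297,199),.008),at("scene",(255,257),.008))
print("column",at("top",(300.5,62),.308), "board corners",[at("top",p,.008)[:2].round(3).tolist() for p in((278,217),(317,216),(316,100),(278,98))])
print("cradle tr,br,bl",[at("top",p,.016)[:2].round(4).tolist() for p in(t(245,45,140,200),t(270,200,140,200),t(122,228,140,200))])
print("mallet",at("top",(147,150),.085),"turq",at("top",(175,280),.016),"bottle",at("top",(441,178),0))
```

```text
plate top
[[0.5324, 0.3549], [0.5356, 0.2951], [0.4758, 0.2885], [0.4727, 0.3494]] ctr [0.5041 0.322 ] edges [0.06, 0.0598, 0.0602, 0.061]
plate scene
[[0.4836, 0.2944], [0.477, 0.3529], [0.5338, 0.3578], [0.5438, 0.3013]] ctr [0.5095 0.3266] edges [0.0606, 0.0589, 0.057, 0.0574]
pile top
[[0.4544, -0.2916], [0.4566, -0.3548], [0.3985, -0.3572], [0.3953, -0.2954]] ctr [ 0.4262 -0.3247] edges [0.0593, 0.0633, 0.0581, 0.0618]
pile scene
[[0.4031, -0.3499], [0.4028, -0.2877], [0.4556, -0.2919], [0.4589, -0.3483]] ctr [ 0.4301 -0.3195] edges [0.0558, 0.0623, 0.053, 0.0565]
cross [ 0.58872143 -0.01762235  0.008     ] [ 0.59496933 -0.01346706  0.008     ]
column [ 0.85695946 -0.01449019  0.308     ] board corners [[0.537, 0.036], [0.54, -0.075], [0.884, -0.073], [0.889, 0.04]]
cradle tr,br,bl [[0.5564, 0.288], [0.4691, 0.2707], [0.4528, 0.3528]]
mallet [0.70855512 0.39287727 0.085     ] turq [0.35829734 0.31923733 0.016     ] bottle [ 0.65495914 -0.43520444  0.        ]
```

{"method": "servo_tool", "body": {
  "deltas": [
    [[0, 0, 0, -0.177, 85], [0, 0, 0, -0.177, 85], [0, 0, 0, -0.177, 85], [-48, -43.5, 0, 0, 85], [-48, -43.5, 0, 0, 85], [-48, -43.5, 0, 0, 85], [-48, -43.5, 0, 0, 85], [-48, -43.5, 0, 0, 85], [0, 0, 0, 0, 85], [0, 0, 0, 0, 85]]
  ]
}}

```text
time_s: 1.35
position: [0.4953, 0.3307, 0.231]
ee_rot: [3.141, -0.001, -3.054]
ft_force: [-0.3, 0.4, 1.0]
width: 0.0851
finger_force: 0.0
```

Run:
```python
from h import *
s=manip.get_state(); print(s["time_s"],s["position"].round(4),s["ee_rot"],s["q"])
i=manip.camera_info("wrist"); im=manip.camera("wrist"); print(i["mtx"].tolist(),i["cam_to_world"].round(4).tolist())
cv2.imwrite("pics/w1.png",im[:,:,::-1]); np.savez("w1.npz",mtx=i["mtx"],cam_to_world=i["cam_to_world"])
print(proj("wrist",[[.506,.324,.09],[.5046,.3204,.016]]))
```

```text
1.35 [0.4953 0.3307 0.231 ] [ 3.14144853e+00 -9.80684509e-04 -3.05419383e+00] [-0.5313722   0.74517966 -0.23047145  1.40004009  0.18223437  1.01792862
  0.85946737]
[[292.8561314818532, 0.0, 279.7916243422085], [0.0, 292.8561314818532, 206.45924719211158], [0.0, 0.0, 1.0]] [[-0.0873, -0.9474, -0.3078, 0.4162], [0.9962, -0.0831, -0.0268, 0.3245], [-0.0002, -0.3089, 0.9511, 0.3735], [0.0, 0.0, 0.0, 1.0]]
[[271.08776216 204.18817392]
 [269.9855502  185.08526583]]
```

View pics/w1.png

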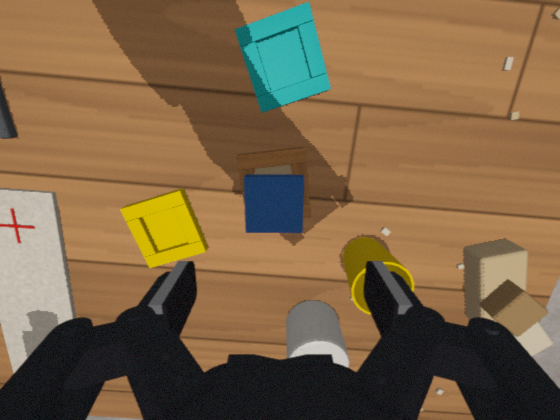

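The wrist picture shows the blue plate at about (246–304, 175–234), with the brown cradle behind it at (238–310, 150–215). I fit box silhouettes for sub-pixel poses.

```bash
cat >> h.py <<'E'
from scipy.optimize import minimize
def fitbox(views,dims,z,p0):
    """views: [(info,mask)]; box dims at underside z; returns x,y,yaw,IoU"""
    S=8
    def cost(p):
        c,s=np.cos(p[2]),np.sin(p[2]); e=0
        B=np.array([[a*dims[0]/2,b*dims[1]/2,h*dims[2]] for a in(-1,1) for b in(-1,1) for h in(0,1)])
        B=B@np.array([[c,s,0],[-s,c,0],[0,0,1]])+[p[0],p[1],z]
        for i,m in views:
            q=proj("",B,i); h=cv2.convexHull(q.astype(np.float32))
            x0,y0=np.maximum(np.floor(q.min(0)).astype(int)-15,0); x1,y1=np.ceil(q.max(0)).astype(int)+15
            mm=cv2.resize(m[y0:y1,x0:x1].astype(np.float32),None,fx=S,fy=S,interpolation=cv2.INTER_LINEAR)
            r=np.zeros(mm.shape,np.uint8); cv2.fillConvexPoly(r,np.round((h-[x0,y0]+.5)*S).astype(np.int32),1)
            e+=1-np.minimum(mm,r).sum()/np.maximum(mm,r).sum()
        return e/len(views)
    r=minimize(cost,p0,method="Nelder-Mead",options=dict(initial_simplex=np.array(p0)+[[0,0,0],[.004,0,0],[0,.004,0],[0,0,.06]],xatol=1e-4,fatol=1e-5))
    return r.x.round(4),round(1-r.fun,3)
def blue(im):
    im=im.astype(int); return (im[...,2]>1.6*im[...,0])&(im[...,2]>im[...,1]*1.35)&(im[...,2]>45)
E
python3 - <<'E'
from h import *
im={n:cv2.imread(f"pics/{n}.png")[:,:,::-1] for n in("w1","top0","scene0")}
I={"w1":dict(np.load("w1.npz")),"top0":manip.camera_info("top"),"scene0":manip.camera_info("scene")}
for n in im: print(n,fitbox([(I[n],blue(im[n]))],(.06,.06,.014),.076,[.506,.324,.085]))
E
```

```text
w1 (array([0.5079, 0.3259, 0.0758]), np.float64(0.943))
top0 (array([0.5052, 0.3245, 0.0637]), np.float64(0.892))
scene0 (array([0.5067, 0.3235, 0.1233]), np.float64(0.843))
```

{"method": "servo_tool", "body": {
  "deltas": [
    [[-11.2, -6.6, 0, 0.012, 85], [0, 0, 50, 0, 85], [0, 0, 50, 0, 85], [0, 0, 39, 0, 85], [0, 0, 20, 0, 85], [0, 0, 0, 0, 85], [0, 0, 0, 0, 55], [0, 0, 0, 0, 55], [0, 0, 0, 0, 55], [0, 0, 0, 0, 55], [0, 0, 0, 0, 55]]
  ],
  "grip_force": 40
}}

```text
time_s: 2.78
position: [0.5081, 0.3252, 0.0737]
ee_rot: [3.141, 0.002, -3.066]
ft_force: [-1.4, 0.2, 6.7]
width: 0.0583
finger_force: 42.4
```

{"method": "servo_tool", "body": {
  "deltas": [
    [[0, 0, -2, 0, 52], [0, 0, -4, 0, 52], [0, 0, -10, 0, 52], [0, 0, -20, 0, 52], [0, 0, -30, 0, 52], [0, 0, 0, 0, 52], [0, 0, 0, 0, 52]]
  ]
}}

```text
time_s: 3.65
position: [0.5073, 0.3245, 0.1378]
ee_rot: [-3.141, -0.001, -3.066]
ft_force: [0.1, 0.2, -4.5]
width: 0.0591
finger_force: 44.3
```

Run:
```python
from h import *
s=manip.get_state(); print(s["position"].round(4),s["ee_rot"],s["q"].round(3),s["width"],s["ft_force"])
i=manip.camera_info("wrist"); a=manip.camera("wrist"); np.savez("w2.npz",**i)
b=manip.camera("scene")
cv2.imwrite("pics/w2r.png",a[:,:,::-1]);cv2.imwrite("pics/s2r.png",b[:,:,::-1])
f=lambda m,x,y,w,h:cv2.resize(m[y:y+h,x:x+w],(400,400),interpolation=cv2.INTER_CUBIC)
cv2.imwrite("pics/c2.png",np.hstack([f(a,180,100,200,200),f(b,310,220,100,100)])[:,:,::-1])
print(proj("wrist",[[.5046,.3204,.016],[*s["position"][:2],s["position"][2]+.018]]))
```

```text
[0.5073 0.3245 0.1378] [-3.14108445e+00 -6.38753582e-04 -3.06648287e+00] [-0.523  0.867 -0.207  1.486  0.218  0.812  0.837] 0.05913233029692228 [ 0.06536227  0.16312639 -4.5190511 ]
[[274.98809571 197.1446595 ]
 [278.27140723 283.04380825]]
```

View pics/c2.png

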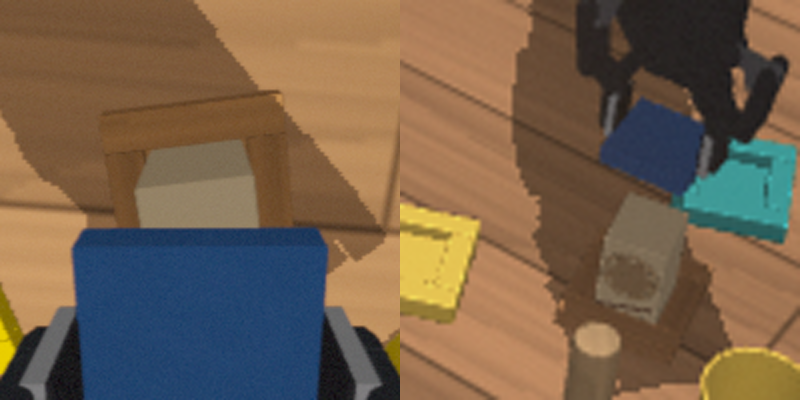

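Plate held: it is in the wrist crop at (75–325, 230+), and the stone is uncovered and still upright in the cradle. Now I carry it towards the pile.

{"method": "servo_tool", "body": {
  "deltas": [
    [[0, 0, -60, 0, 52], [6, -58.5, 0, 0, 52], [6, -58.5, 0, 0, 52], [6, -58.5, 0, 0, 52], [6, -58.5, 0, 0, 52], [6, -58.5, 0, 0, 52], [6, -58.5, 0, 0, 52], [6, -58.5, 0, 0, 52], [6, -58.5, 0, 0, 52], [6, -58.5, 0, 0, 52], [6, -58.5, 0, 0, 52], [6, -58.5, 0, 0, 52]]
  ]
}}

```text
time_s: 5.25
position: [0.4896, -0.3237, 0.1977]
ee_rot: [3.141, -0.001, -3.067]
ft_force: [0.9, 1.3, -3.0]
width: 0.0588
finger_force: 47.5
```

{"method": "servo_tool", "body": {
  "deltas": [
    [[0, 0, 0, 0, 52], [0, 0, 0, 0, 52], [0, 0, 0, 0, 52]]
  ]
}}

```text
time_s: 5.62
position: [0.4904, -0.3207, 0.1982]
ee_rot: [3.141, -0.0, -3.065]
ft_force: [-0.3, -1.0, -4.1]
width: 0.0586
finger_force: 47.5
```

Run:
```python
from h import *
s=manip.get_state(); print(s["time_s"],s["position"].round(4),s["ee_rot"],s["q"].round(3),s["width"],s["ft_force"])
i=manip.camera_info("wrist"); a=manip.camera("wrist"); np.savez("w3.npz",**i)
cv2.imwrite("pics/w3.png",a[:,:,::-1])
print(proj("wrist",[[.428,-.322,.04]]))
f=lambda m,x,y,w,h:cv2.resize(m[y:y+h,x:x+w],(800,600),interpolation=cv2.INTER_CUBIC)
cv2.imwrite("pics/c3.png",f(a,180,100,200,150)[:,:,::-1])
j=dict(np.load("w2.npz"))
for z in(.152,.154,.156):
    P=[at("",p,z,j) for p in((220,224),(342,223.5))]; print(z,P,np.linalg.norm(P[0]-P[1]))
```

```text
5.625 [ 0.4904 -0.3207  0.1982] [ 3.14115196e+00 -2.45084869e-04 -3.06475440e+00] [ 0.696  0.777 -0.349  1.482  0.302  0.936  1.907] 0.058636196803558194 [-0.26996133 -0.99938986 -4.13123974]
[[282.72280144 129.25394281]]
0.152 [array([0.48038997, 0.29509138, 0.152     ]), array([0.47581616, 0.35219604, 0.152     ])] 0.0572875352450896
0.154 [array([0.47957359, 0.29547069, 0.154     ]), array([0.4750711 , 0.35168493, 0.154     ])] 0.056394270801255725
0.156 [array([0.4787572 , 0.29584999, 0.156     ]), array([0.47432603, 0.35117382, 0.156     ])] 0.055501006357421855
```

View pics/c3.png

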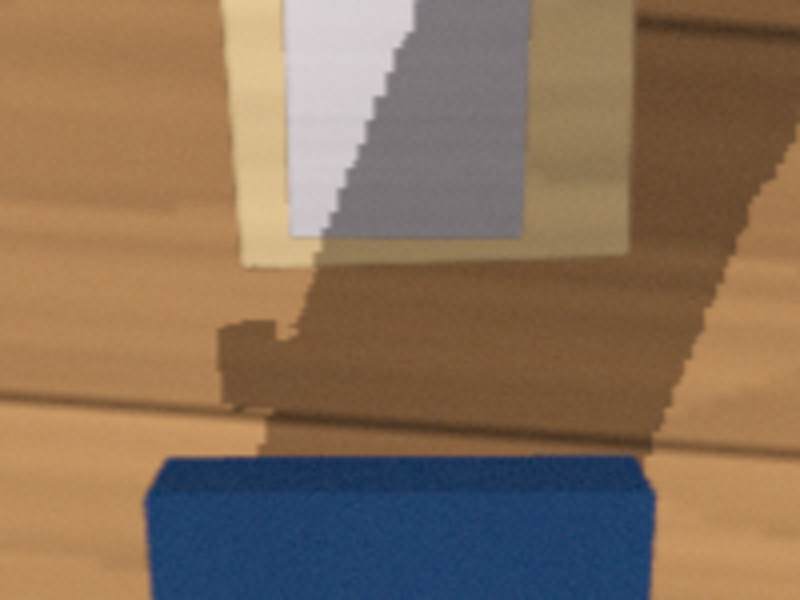

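Run:
```python
from h import *
from scipy.optimize import least_squares
i=dict(np.load("w3.npz")); a=cv2.imread("pics/w3.png")
h=cv2.cvtColor(a,cv2.COLOR_BGR2HSV); m=(h[...,1]<60)&(h[...,2]>60)
m[:, :200]=0; m[:,370:]=0; m[200:]=0
print("mask",m.sum(),np.argwhere(m).min(0),np.argwhere(m).max(0))
print("pile upper",fitbox([(i,m)],(.06,.06,.0),.04,[.428,-.322,.06]))
obs=np.array([[220.75,214.5],[339.25,214.5],[216.75,223.75],[343.75,223.25]])
def f(p):
    c,s=np.cos(p[3]),np.sin(p[3])
    B=np.array([[-.03,y,z] for z in(0,.014) for y in(-.03,.03)])@np.array([[c,s,0],[-s,c,0],[0,0,1]])+p[:3]
    return (proj("",B,i)-obs).ravel()
r=least_squares(f,[.49,-.32,.2,.07],x_scale=[.01,.01,.01,.1]); print("held plate",r.x.round(4),r.fun.round(2))
```

```text
mask 3771 [ 97 251] [159 312]
pile upper (array([ 0.4277, -0.3236,  0.0728]), np.float64(0.977))
held plate [ 0.491  -0.3197  0.1989  0.0791] [ 0.93 -0.4  -0.71 -0.64 -0.71  0.36  0.5   0.59]
```

{"method": "servo_tool", "body": {
  "deltas": [
    [[31.7, 0.3, 0, 0.006, 52], [31.7, 0.3, 0, 0, 52], [0, 0, 50, 0, 52], [0, 0, 50, 0, 52], [0, 0, 30, 0, 52], [0, 0, 15, 0, 52], [0, 0, 5, 0, 52], [0, 0, 0, 0, 52], [0, 0, 0, 0, 52]]
  ]
}}

```text
time_s: 6.8
position: [0.4272, -0.3261, 0.0493]
ee_rot: [-3.141, 0.001, -3.073]
ft_force: [-0.3, 0.4, -3.4]
width: 0.0585
finger_force: 47.5
```

Run:
```python
from h import *
s=manip.get_state(); print(s["time_s"],s["position"].round(4),s["ee_rot"],s["ft_force"])
i=manip.camera_info("wrist"); a=manip.camera("wrist"); b=manip.camera("scene"); np.savez("w4.npz",**i)
cv2.imwrite("pics/w4.png",a[:,:,::-1]);cv2.imwrite("pics/s4.png",b[:,:,::-1])
f=lambda m,x,y,w,h:cv2.resize(m[y:y+h,x:x+w],(400,400),interpolation=cv2.INTER_CUBIC)
cv2.imwrite("pics/c4.png",np.hstack([f(a,190,160,180,180),f(b,190,155,60,60)])[:,:,::-1])
```

```text
6.8 [ 0.4272 -0.3261  0.0493] [-3.14064077e+00  1.03451509e-03 -3.07257443e+00] [-0.26651741  0.36502697 -3.43144045]
```

View pics/c4.png

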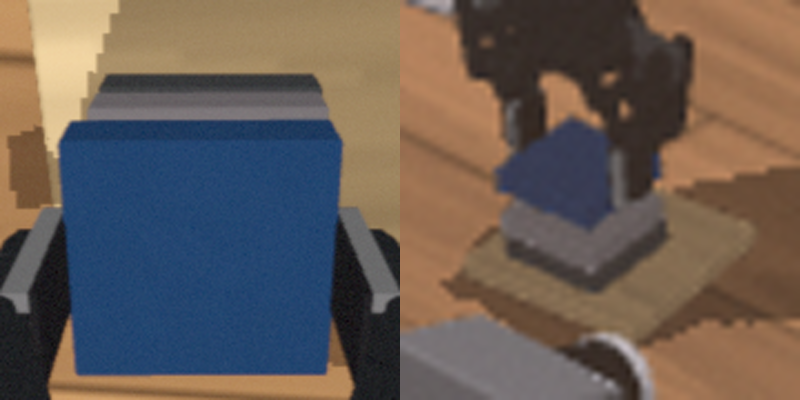

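Run:
```python
from h import *
from scipy.optimize import least_squares
i=dict(np.load("w4.npz")); k=180/400
c=lambda *p:np.array(p)*k+[190,160]-.5*(1-k)
def fit(obs,zs,p0):
    def f(p):
        C,s=np.cos(p[2]),np.sin(p[2])
        B=np.array([[-.03,y,z] for z in zs for y in(-.03,.03)])@np.array([[C,s,0],[-s,C,0],[0,0,1]])+[p[0],p[1],0]
        return (proj("",B,i)-obs).ravel()
    r=least_squares(f,p0,x_scale=[.01,.01,.1]); print(r.x.round(4),r.fun.round(2))
fit(c((70,121),(334,121),(62,142),(341,142)),(.0513,.0653),[.427,-.324,.07])
fit(c((90,108),(327,108)),(.04,),[.427,-.324,.07])
fit(c((97,92),(321,92)),(.026,),[.427,-.324,.07])
a=cv2.imread("pics/w4.png").astype(int)
for x in(235,262,290,320): print(x,[tuple(map(int,a[y,x])) for y in range(190,218,1)][::1] if x==262 else "")
for y in(206,210,200,197): r=a[y].sum(1); print(y,[int(v) for v in r[222:240]],[int(v) for v in r[328:346]])
```

```text
[ 0.4272 -0.325   0.0696] [ 0.23 -0.29 -0.5  -0.29 -1.93  0.39  2.17  0.4 ]
[ 0.428  -0.3233  0.0694] [-1.64  0.09  1.64  0.11]
[ 0.4281 -0.323   0.0695] [-0.33  0.02  0.33  0.02]
235 
262 [(101, 144, 170), (105, 144, 170), (97, 136, 162), (75, 90, 101), (59, 57, 58), (59, 58, 52), (58, 56, 58), (59, 56, 55), (58, 55, 56), (69, 63, 62), (66, 62, 64), (75, 74, 74), (98, 93, 101), (97, 94, 101), (99, 97, 103), (98, 94, 100), (95, 92, 99), (100, 97, 104), (110, 108, 114), (119, 116, 121), (121, 118, 124), (122, 119, 125), (122, 119, 127), (119, 113, 119), (94, 66, 53), (95, 59, 30), (91, 53, 25), (92, 54, 28)]
290 
320 
206 [566, 570, 569, 561, 467, 392, 379, 377, 356, 313, 293, 294, 292, 294, 290, 290, 288, 296] [280, 301, 299, 291, 295, 294, 290, 298, 328, 377, 391, 386, 395, 387, 394, 394, 394, 392]
210 [573, 572, 566, 563, 472, 398, 381, 371, 370, 366, 373, 370, 367, 371, 367, 369, 365, 372] [360, 364, 363, 352, 357, 364, 363, 354, 356, 363, 384, 396, 398, 394, 396, 396, 392, 397]
200 [585, 590, 588, 588, 588, 589, 579, 486, 405, 405, 402, 399, 293, 221, 212, 208, 199, 193] [205, 219, 213, 206, 205, 208, 230, 344, 386, 385, 386, 379, 384, 379, 382, 380, 388, 379]
197 [600, 598, 597, 596, 592, 597, 589, 497, 428, 411, 409, 403, 398, 313, 212, 165, 169, 158] [176, 164, 164, 167, 176, 276, 360, 386, 392, 395, 397, 395, 392, 391, 398, 391, 394, 400]
```

{"method": "servo_tool", "body": {
  "deltas": [
    [[-1, 1.6, 0, 0, 52], [0, 0, 4, 0, 52], [0, 0, 4, 0, 52], [0, 0, 1, 0, 52], [0, 0, 0, 0, 52], [0, 0, 0, 0, 52]]
  ]
}}

```text
time_s: 7.65
position: [0.4277, -0.3242, 0.0394]
ee_rot: [-3.141, -0.0, -3.072]
ft_force: [0.3, 0.6, -2.5]
width: 0.0591
finger_force: 47.5
```

{"method": "servo_tool", "body": {
  "deltas": [
    [[0, 0, 1, 0, 52], [0, 0, 0, 0, 52], [0, 0, 0, 0, 52]]
  ]
}}

```text
time_s: 8.02
position: [0.4277, -0.3242, 0.0384]
ee_rot: [-3.141, -0.0, -3.072]
ft_force: [-0.6, -0.3, -3.8]
width: 0.0587
finger_force: 47.5
```

{"method": "servo_tool", "body": {
  "deltas": [
    [[0, 0, 1, 0, 52], [0, 0, 0, 0, 52], [0, 0, 0, 0, 52]]
  ]
}}

```text
time_s: 8.4
position: [0.4277, -0.3242, 0.0377]
ee_rot: [-3.141, 0.0, -3.072]
ft_force: [-2.1, 1.6, 6.9]
width: 0.0585
finger_force: 48.6
```

{"method": "servo_tool", "body": {
  "deltas": [
    [[0, 0, 0, 0, 62], [0, 0, 0, 0, 70], [0, 0, 0, 0, 80], [0, 0, -5, 0, 80], [0, 0, -25, 0, 80], [0, 0, -50, 0, 80], [0, 0, -50, 0, 80], [-50, 0, -10, 0, 80], [0, 0, 0, 0, 80], [0, 0, 0, 0, 80]]
  ]
}}

```text
time_s: 9.65
position: [0.4771, -0.3207, 0.1772]
ee_rot: [-3.142, -0.001, -3.072]
ft_force: [0.1, -0.6, -0.7]
width: 0.0802
finger_force: 0.0
```

Run:
```python
from h import *
s=manip.get_state(); print(s["time_s"],s["position"].round(4),s["ee_rot"],s["ft_force"])
i=manip.camera_info("wrist"); a=manip.camera("wrist")
cv2.imwrite("pics/w5.png",a[:,:,::-1])
b=blue(a); print("blue",fitbox([(i,b)],(.06,.06,.014),.04,[.428,-.3236,.07]))
h=cv2.cvtColor(a,cv2.COLOR_RGB2HSV); q=proj("wrist",[[.428,-.3236,.04]])[0].astype(int); print(q)
f=lambda m,x,y,w,h:cv2.resize(m[y:y+h,x:x+w],(400,400),interpolation=cv2.INTER_CUBIC)
t=manip.camera("top")
sc=manip.camera("scene"); cv2.imwrite("pics/t5.png",t[:,:,::-1])
cv2.imwrite("pics/c5.png",np.hstack([f(a,q[0]-50,max(0,q[1]-50),100,100),f(sc,190,155,60,60)])[:,:,::-1])
```

```text
9.65 [ 0.4771 -0.3207  0.1772] [-3.14158430e+00 -7.69157888e-04 -3.07237172e+00] [ 0.13108819 -0.63742035 -0.65762248]
blue (array([ 0.4275, -0.3234,  0.0652]), np.float64(0.953))
[279 145]
```

View pics/c5.png

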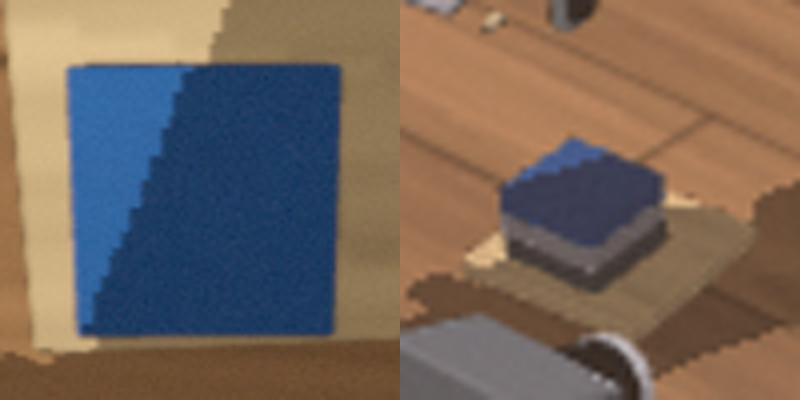

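The plate lies squarely on the pile, its edges flush in both views (wrist crop 68–340 wide, and the scene crop). Now back to the stone.

{"method": "servo_tool", "body": {
  "deltas": [
    [[0, 0, -54, 0, 80], [-6.6, 58.1, 0, 0, 80], [-6.6, 58.1, 0, 0, 80], [-6.6, 58.1, 0, 0, 80], [-6.6, 58.1, 0, 0, 80], [-6.6, 58.1, 0, 0, 80], [-6.6, 58.1, 0, 0, 80], [-6.6, 58.1, 0, 0, 80], [-6.6, 58.1, 0, 0, 80], [-6.6, 58.1, 0, 0, 80], [-6.6, 58.1, 0, 0, 80], [-6.6, 58.1, 0, 0, 80]]
  ]
}}

```text
time_s: 11.3
position: [0.5057, 0.3232, 0.2313]
ee_rot: [-3.141, -0.0, -3.073]
ft_force: [0.4, -1.0, -1.0]
width: 0.0797
finger_force: 0.0
```

{"method": "servo_tool", "body": {
  "deltas": [
    [[0, 0, 0, -0.12, 80], [0, 0, 0, 0, 80], [0, 0, 0, 0, 80]]
  ]
}}

```text
time_s: 11.68
position: [0.5061, 0.3209, 0.2313]
ee_rot: [-3.141, -0.0, -2.956]
ft_force: [-0.3, 0.0, -0.6]
width: 0.08
finger_force: 0.0
```

Run:
```python
from h import *
s=manip.get_state(); print(s["time_s"],s["position"].round(4),s["ee_rot"],s["q"].round(2))
i=manip.camera_info("wrist"); a=manip.camera("wrist"); np.savez("w6.npz",**i)
cv2.imwrite("pics/w6.png",a[:,:,::-1])
q=proj("wrist",[[.505,.322,.06]])[0].astype(int); x,y=q-50; print(x,y)
cv2.imwrite("pics/c6.png",cv2.resize(a[y:y+100,x:x+100],(600,600),interpolation=cv2.INTER_CUBIC)[:,:,::-1])
```

```text
11.675 [0.5061 0.3209 0.2313] [-3.14110643e+00 -5.52977804e-05 -2.95628520e+00] [-0.47  0.76 -0.31  1.38  0.24  1.04  0.93]
230 136
```

View pics/c6.png

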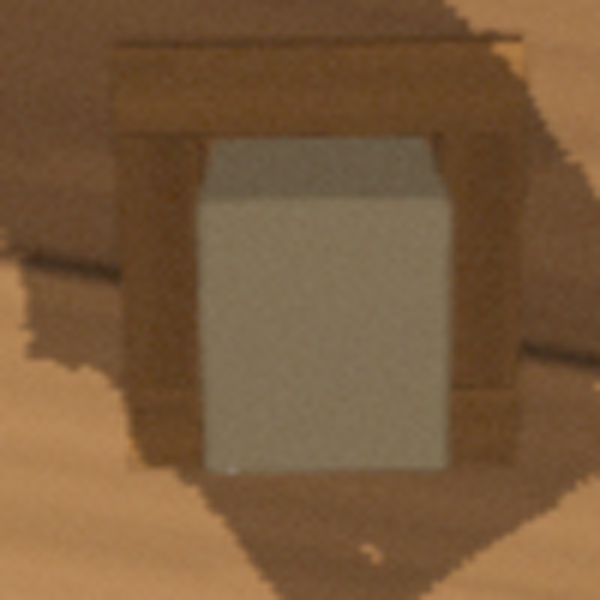

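Stone top corners in the crop are (198,200), (452,197), (448,466) and (205,469). The cradle's rear rim runs from (112,45) to (522,38).

Run:
```python
from h import *
i=dict(np.load("w6.npz")); c=lambda p:np.array(p)/6+[230,136]-.42
P=np.array([at("",c(p),.076,i)[:2] for p in((198,200),(452,197),(448,466),(205,469))])
print(P.round(4).tolist(),P.mean(0).round(4),[np.linalg.norm(P[k]-P[k-1]).round(4) for k in range(4)])
d=P[2]+P[3]-P[0]-P[1]; e=P[1]+P[2]-P[0]-P[3]; print("yaw",np.arctan2(d[1],d[0]),np.arctan2(-e[0],e[1]))
Q=np.array([at("",c(p),.016,i)[:2] for p in((112,45),(522,38),(518,465))]); print(Q.round(4).tolist(),Q[[0,2]].mean(0),"yaw",np.arctan2(-(Q[1]-Q[0])[0],(Q[1]-Q[0])[1]))
m=cv2.imread("pics/w6.png");
```

```text
[[0.4867, 0.2999], [0.4782, 0.3425], [0.526, 0.352], [0.5346, 0.3092]] [0.5063 0.3259] [np.float64(0.0488), np.float64(0.0434), np.float64(0.0487), np.float64(0.0437)]
yaw 0.19500043327984828 0.19803787033992884
[[0.4708, 0.2763], [0.4544, 0.3566], [0.5427, 0.3759]] [0.50676072 0.32607761] yaw 0.2021489091895161
```

{"method": "servo_tool", "body": {
  "deltas": [
    [[-1.2, 4.9, 0, -0.012, 80], [0, 0, 60, 0, 80], [0, 0, 60, 0, 80], [0, 0, 50, 0, 80], [0, 0, 24, 0, 80], [0, 0, 5, 0, 80], [0, 0, 0, 0, 80], [0, 0, 0, 0, 40], [0, 0, 0, 0, 40], [0, 0, 0, 0, 40], [0, 0, 0, 0, 40], [0, 0, 0, 0, 40]]
  ],
  "grip_force": 30
}}

```text
time_s: 13.22
position: [0.5064, 0.327, 0.0332]
ee_rot: [3.141, 0.001, -2.941]
ft_force: [-0.3, -1.7, 8.3]
width: 0.0436
finger_force: 30.7
```

{"method": "servo_tool", "body": {
  "deltas": [
    [[0, 0, 0, 0, 38], [0, 0, 0, 0, 38], [0, 0, -3, 0, 38], [0, 0, -4, 0, 38], [0, 0, 0, 0, 38], [0, 0, 0, 0, 38]]
  ]
}}

```text
time_s: 13.98
position: [0.506, 0.3269, 0.0392]
ee_rot: [-3.142, -0.0, -2.94]
ft_force: [-0.1, 0.7, -3.3]
width: 0.0437
finger_force: 31.2
```

{"method": "servo_tool", "body": {
  "deltas": [
    [[2, 0, 0, 0, 38], [2, 0, 0, 0, 38], [2, 0, 0, 0, 38], [2, 0, 0, 0, 38], [2, 0, 0, 0, 38], [0, 0, 0, 0, 38]]
  ]
}}

```text
time_s: 14.72
position: [0.498, 0.3253, 0.0401]
ee_rot: [3.141, 0.004, -2.941]
ft_force: [8.6, 1.0, 4.5]
width: 0.0441
finger_force: 32.0
```

Run:
```python
from h import *
s=manip.get_state(); print(s["position"].round(4),s["ee_rot"],s["ft_force"],s["wrist_torque"])
i=manip.camera_info("wrist"); a=manip.camera("wrist"); np.savez("w7.npz",**i); cv2.imwrite("pics/w7.png",a[:,:,::-1])
b=manip.camera("scene"); cv2.imwrite("pics/s7.png",b[:,:,::-1])
p=s["position"]; q=proj("wrist",[[p[0],p[1],.08]])[0].astype(int); print(q)
f=lambda m,x,y,w,h:cv2.resize(m[y:y+h,x:x+w],(400,400),interpolation=cv2.INTER_CUBIC)
cv2.imwrite("pics/c7.png",np.hstack([f(a,q[0]-80,q[1]-100,160,160),f(b,340,250,70,70)])[:,:,::-1])
```

```text
[0.498  0.3253 0.0401] [ 3.14059937  0.00410535 -2.94094212] [8.55305067 1.00968209 4.52935935] [ 0.17608621 -2.02262181 -0.03383484]
[278 311]
```

```bash
cat >> h.py <<'E'
def prof(im,u,r0,r1):
    s=im[:,u-6:u+7].astype(float).mean(1); return " ".join(f"{y}:{int(s[y].sum())}/{int(100*s[y,2]/s[y,0])}" for y in range(r0,r1,2))
E
python3 - <<'E'
from h import *
a=cv2.imread("pics/w7.png")[:,:,::-1]; print(prof(a,278,150,410))
i=dict(np.load("w7.npz")); R=np.linalg.inv(i["cam_to_world"])
c,s=np.cos(.2006),np.sin(.2006); p=np.array([.498,.3253])
for th in(0,.1,.2,.3,.35,.4):
  o=[]
  for x,z in((-.025,-.05),(-.025,.02),(.025,.02)):
    X=x*np.cos(th)-z*np.sin(th); Z=x*np.sin(th)+z*np.cos(th); o.append([p[0]+X*c,p[1]+X*s,.0401+.0225+Z])
  print(th,proj("",o,i).round(1).tolist())
E
```

```text
150:275/46 152:278/47 154:280/47 156:277/47 158:274/46 160:273/47 162:275/46 164:278/46 166:278/47 168:274/46 170:269/46 172:262/46 174:263/46 176:267/46 178:270/46 180:272/46 182:256/44 184:212/38 186:207/38 188:214/38 190:251/39 192:252/38 194:254/39 196:254/39 198:248/38 200:249/39 202:256/39 204:257/38 206:264/39 208:264/40 210:259/40 212:254/40 214:251/39 216:246/40 218:300/65 220:306/65 222:307/67 224:307/67 226:307/67 228:310/68 230:307/67 232:308/67 234:308/67 236:309/67 238:308/67 240:309/68 242:308/67 244:307/67 246:308/67 248:308/67 250:306/67 252:306/67 254:307/67 256:327/66 258:375/67 260:386/68 262:389/68 264:387/68 266:384/68 268:386/68 270:388/68 272:386/68 274:386/68 276:384/68 278:386/68 280:387/68 282:385/68 284:386/68 286:385/68 288:385/67 290:388/68 292:387/68 294:385/68 296:388/68 298:385/67 300:386/68 302:385/68 304:387/68 306:386/68 308:386/68 310:385/68 312:386/68 314:385/68 316:387/68 318:386/68 320:385/68 322:385/68 324:387/68 326:387/68 328:385/68 330:384/68 332:385/68 334:385/68 336:386/68 338:385/68 340:383/68 342:383/68 344:386/68 346:384/68 348:383/68 350:383/68 352:385/68 354:383/68 356:382/68 358:327/69 360:105/104 362:90/115 364:92/112 366:88/109 368:89/113 370:93/111 372:88/119 374:94/109 376:93/114 378:90/110 380:88/111 382:95/115 384:90/114 386:94/110 388:94/111 390:91/116 392:89/111 394:82/108 396:93/112 398:90/115 400:92/115 402:88/121 404:92/117 406:93/110 408:92/112
0 [[278.4, 204.9], [277.7, 261.5], [278.0, 363.7]]
0.1 [[278.5, 211.6], [277.8, 253.9], [277.9, 364.5]]
0.2 [[278.5, 218.7], [277.8, 247.0], [277.9, 364.4]]
0.3 [[278.5, 226.0], [277.8, 240.8], [277.9, 363.4]]
0.35 [[278.5, 229.7], [277.9, 238.0], [277.8, 362.5]]
0.4 [[278.5, 233.5], [277.9, 235.4], [277.8, 361.4]]
```

{"method": "servo_tool", "body": {
  "deltas": [
    [[2, 0, -1, 0, 38], [2, 0, 0, 0, 38], [2, 0, 0, 0, 38], [2, 0, 0, 0, 38], [0, 0, 0, 0, 38]]
  ],
  "grip_force": 25
}}

```text
time_s: 15.45
position: [0.4901, 0.3238, 0.0412]
ee_rot: [3.141, 0.004, -2.941]
ft_force: [8.4, 1.2, 6.3]
width: 0.0438
finger_force: 32.1
```

```bash
cat >> h.py <<'E'
def edges(im,u,r0,r1):
    s=im[:,u-6:u+7].astype(float).mean(1); q=s.sum(1); d=abs(q[2:]-q[:-2]); return [(y+1,int(d[y])) for y in range(r0,r1) if d[y]>22 and d[y]>=d[y-1] and d[y]>d[y+1]]
E
cat > tilt.py <<'E'
from h import *
s=manip.get_state(); print(s["time_s"],s["position"].round(4),s["ee_rot"].round(4),s["ft_force"].round(1),s["width"])
i=manip.camera_info("wrist"); a=manip.camera("wrist")
print([edges(a,u,150,400) for u in(255,278,300)])
y=s["ee_rot"][2]+np.pi; c,n=np.cos(y),np.sin(y); p=s["position"]
def f(v):
  o=[]
  for x,z in((-.025,0.07-v[1]),(.025,0.07-v[1]),(-.025,-v[1])):
    X=x*np.cos(v[0])-z*np.sin(v[0]); Z=x*np.sin(v[0])+z*np.cos(v[0]); o.append([p[0]+X*c,p[1]+X*n,p[2]+.0225+Z])
  return proj("",o,i)[:,1]
for th in(0,.1,.2,.3,.35,.4): print(th,f([th,.048]).round(1),f([th,.052]).round(1))
E
python3 tilt.py
```

```text
15.45 [0.4901 0.3238 0.0412] [ 3.1406  0.004  -2.9409] [8.4 1.2 6.3] 0.04384356488994249
[[(194, 51), (201, 36), (229, 47), (252, 69), (354, 218)], [(194, 52), (201, 38), (228, 43), (252, 70), (359, 228)], [(194, 42), (201, 51), (228, 47), (252, 63), (355, 189)]]
0 [264.1 367.6 205.9] [258.9 360.  203.9]
0.1 [255.8 368.  212.4] [252.  361.  210.9]
0.2 [248.3 367.6 219.2] [245.7 361.3 218.1]
0.3 [241.5 366.2 226.2] [240.1 360.7 225.7]
0.35 [238.4 365.1 229.9] [237.6 360.1 229.6]
0.4 [235.5 363.7 233.5] [235.3 359.2 233.5]
```

{"method": "servo_tool", "body": {
  "deltas": [
    [[0, 0, -10, 0, 38], [0, 0, -20, 0, 38], [0, 0, -30, 0, 38], [0, 0, 0, 0, 38], [0, 0, 0, 0, 38]]
  ]
}}

```text
time_s: 16.12
position: [0.4881, 0.3231, 0.0996]
ee_rot: [-3.141, -0.001, -2.94]
ft_force: [0.1, -0.7, -3.8]
width: 0.0436
finger_force: 31.4
```

```bash
python3 tilt.py
python3 - <<'E'
from h import *
a=manip.camera("wrist"); cv2.imwrite("pics/w8.png",a[:,:,::-1]); print(prof(a,278,180,280))
s=manip.camera("scene"); cv2.imwrite("pics/s8.png",s[:,:,::-1])
E
```

```text
16.125 [0.4881 0.3231 0.0996] [-3.1411e+00 -9.0000e-04 -2.9404e+00] [ 0.1 -0.7 -3.8] 0.04364342607459473
[[(178, 47), (182, 41), (228, 26), (252, 68), (354, 209)], [(178, 51), (182, 38), (228, 26), (252, 66), (359, 219)], [(179, 39), (183, 52), (228, 25), (252, 60), (355, 181)]]
0 [263.5 367.5 206.1] [258.4 360.  204.1]
0.1 [255.3 367.9 212.6] [251.5 360.9 211.1]
0.2 [247.7 367.4 219.4] [245.2 361.2 218.4]
0.3 [241.  365.9 226.5] [239.7 360.5 226. ]
0.35 [237.9 364.8 230.1] [237.2 359.9 229.8]
0.4 [235.  363.5 233.8] [234.9 359.  233.8]
180:195/38 182:197/37 184:231/37 186:234/38 188:237/38 190:234/38 192:234/38 194:238/37 196:242/37 198:240/38 200:234/38 202:228/37 204:224/39 206:243/39 208:242/39 210:237/38 212:238/37 214:239/38 216:235/38 218:235/37 220:237/38 222:239/38 224:238/37 226:240/38 228:261/58 230:271/66 232:270/65 234:273/65 236:271/65 238:269/65 240:272/66 242:271/67 244:273/67 246:271/67 248:274/67 250:270/67 252:313/66 254:359/67 256:372/69 258:373/69 260:372/68 262:373/69 264:372/69 266:372/69 268:372/69 270:371/68 272:370/68 274:370/68 276:371/68 278:369/67
```

```bash
cat >> h.py <<'E'
from scipy.optimize import least_squares
def sandmask(a):
    a=a.astype(float); return (a[...,2]/(a[...,0]+1)>.53)&(a.sum(2)>180)&(a[...,2]/(a[...,0]+1)<.9)
def xsub(a,row,lo,hi):
    r=(a[row,:,2]/(a[row,:,0]+1.)); r=cv2.GaussianBlur(r[None].astype(np.float32),(5,1),0)[0]; t=.52
    L=next(u for u in range(lo,hi) if r[u]>t); 
    return L
E
python3 - <<'E'
from h import *
a=manip.camera("wrist").astype(float); np.save("w8.npy",a)
m=sandmask(a)
for r in list(range(224,264,3))+[280,300,320,340,350]:
    x=np.flatnonzero(m[r,180:380])+180; print(r,x.min() if len(x) else 0,x.max() if len(x) else 0,len(x),end=" | ")
E
```

```text
224 0 0 0 | 227 0 0 0 | 230 245 315 71 | 233 242 317 76 | 236 240 320 81 | 239 237 322 86 | 242 235 325 91 | 245 232 327 96 | 248 230 330 101 | 251 224 336 112 | 254 223 337 114 | 257 222 338 114 | 260 217 344 116 | 263 226 334 109 | 280 226 334 109 | 300 226 334 109 | 320 226 333 108 | 340 227 333 107 | 350 229 331 103 |
```

```bash
cat > fit.py <<'E'
from h import *
# stone pose from the rear face's 4 corners; measured automatically
def stonefit(verbose=True):
    s=manip.get_state(); i=manip.camera_info("wrist"); a=manip.camera("wrist").astype(float)
    q=a[:,266:292].mean(1); ratio=q[:,2]/q[:,0]; S=q.sum(1)
    rb=next(r for r in range(150,300) if ratio[r:r+4].min()>.55)
    fr=(.52-ratio[rb-2])/(ratio[rb+1]-ratio[rb-2]); rb=rb-2+3*fr
    k=np.argmax(abs(S[int(rb)+6:300]-S[int(rb)+4:298]))+int(rb)+5
    rt=float(k)
    m=sandmask(a); R=np.arange(int(rb)+4,int(rt)-2); L=[];E=[]
    for r in R:
        x=280
        while m[r,x]: x-=1
        L.append(x+.5); x=280
        while m[r,x]: x+=1
        E.append(x-.5)
    if len(R)<6: print("short",rb,rt); 
    pl=np.polyfit(R,L,1); pr=np.polyfit(R,E,1)
    obs=np.array([[np.polyval(pl,rb),rb],[np.polyval(pr,rb),rb],[np.polyval(pl,rt),rt],[np.polyval(pr,rt),rt]])
    y=s["ee_rot"][2]+np.pi; T=s["position"]; Rz=np.array([[np.cos(y),-np.sin(y),0],[np.sin(y),np.cos(y),0],[0,0,1]])
    def pts(v,B):  # v: origin (foot centre) rel TCP in yaw frame, pitch-back
        c,n=np.cos(v[3]),np.sin(v[3]); Q=B@np.array([[c,0,-n],[0,1,0],[n,0,c]]).T+v[:3]; return Q@Rz.T+T
    B=np.array([[-.025,-.022,0],[-.025,.022,0],[-.025,-.022,.07],[-.025,.022,.07]])
    def f(v): return (proj("",pts(v,B),i)-obs).ravel()
    r=least_squares(f,[0,0,-.03,.2],x_scale=[.01,.01,.01,.1]); v=r.x
    print(s["time_s"],"tcp",T.round(4),"yaw",y%(2*np.pi),"rb,rt",rb,rt,"pose",v.round(4),"res",r.fun.round(1))
    face=pts(v,np.array([[.025,0,.035]]))[0]; print("face centre",face.round(4)); return v
if __name__=="__main__": stonefit()
E
python3 fit.py
```

```text
16.325 tcp [0.4881 0.3231 0.0995] yaw 0.20132405607637116 rb,rt 227.4756985125752 252.0 pose [ 0.0167  0.0007 -0.0283  0.2412] res [-0.2 -0.   0.6  0.   0.  -0.  -0.3  0. ]
face centre [0.5199 0.3304 0.1112]
```

{"method": "servo_tool", "body": {
  "deltas": [
    [[-4, 0, 20, 0, 38], [0, 0, 24, 0, 38], [0, 0, 12, 0, 38], [3, 0, 0, 0, 38], [3, 0, 0, 0, 38], [2, 0, 0, 0, 38], [2, 0, 0, 0, 38], [2, 0, 0, 0, 38], [0, 0, 0, 0, 38]]
  ]
}}

```text
time_s: 17.5
position: [0.4819, 0.3221, 0.0454]
ee_rot: [3.141, 0.003, -2.941]
ft_force: [4.7, -0.0, -1.2]
width: 0.0436
finger_force: 31.4
```

{"method": "servo_tool", "body": {
  "deltas": [
    [[0, 0, -10, 0, 38], [0, 0, -20, 0, 38], [0, 0, -26, 0, 38], [0, 0, 0, 0, 38], [0, 0, 0, 0, 38]]
  ]
}}

```text
time_s: 18.12
position: [0.4804, 0.3215, 0.0999]
ee_rot: [-3.141, -0.0, -2.94]
ft_force: [-0.1, 0.4, -3.5]
width: 0.0435
finger_force: 31.4
```

```bash
python3 fit.py
```

```text
short 238.35538688556696 248.0
18.125 tcp [0.4804 0.3215 0.0999] yaw 0.20127647770982104 rb,rt 238.35538688556696 248.0 pose [ 0.0243  0.0007 -0.027   0.3647] res [ 1.6 -0.  -0.2  0.  -0.8 -0.  -0.1  0. ]
face centre [0.5147 0.3292 0.1145]
```

Run:
```python
from h import *
for n,f,i in(("w1","w1",dict(np.load("w1.npz"))),("top","top0",manip.camera_info("top")),("scene","scene0",manip.camera_info("scene"))):
    a=cv2.imread(f"pics/{f}.png").astype(int)[:,:,::-1]; m=(a[...,0]>1.8*a[...,1])&(a[...,0]>1.8*a[...,2])&(a[...,0]>110)
    q=proj("",[[.59,-.016,.008]],i)[0]; yy,xx=np.indices(m.shape); m&=(abs(xx-q[0])<25)&(abs(yy-q[1])<25)
    c=np.array([xx[m].mean(),yy[m].mean()]); print(n,m.sum(),c,at("",c,.008,i).round(4))
# board edges in top: white mask columns
a=cv2.imread("pics/top0.png").astype(int)[:,:,::-1]; i=manip.camera_info("top")
w=(a.min(2)>120)&(a.max(2)-a.min(2)<45)
L=[];R=[];rows=range(145,212,3)
for r in rows:
    x=np.flatnonzero(w[r,268:326])+268; L.append(x.min()-.5); R.append(x.max()+.5)
for E in(L,R):
    k=np.polyfit(list(rows),E,1); A=at("",(np.polyval(k,145),145),.008,i);B=at("",(np.polyval(k,211),211),.008,i); d=A-B; print("edge",A[:2].round(4),B[:2].round(4),"yaw",np.arctan2(d[1],d[0]).round(4))
```

```text
w1 172 [ 15.54069767 225.48837209] [ 0.5921 -0.0158  0.008 ]
top 5 [297. 198.] [ 0.5916 -0.0176  0.008 ]
scene 26 [254.88461538 255.88461538] [ 0.5914 -0.0169  0.008 ]
edge [0.7469 0.0397] [0.5537 0.0378] yaw 0.0101
edge [ 0.7478 -0.07  ] [ 0.5547 -0.0725] yaw 0.0127
```

{"method": "servo_tool", "body": {
  "deltas": [
    [[0, 0, 0, 0, 36], [0, 0, 0, 0, 36], [0, 0, -25, 0.095, 36], [0, 0, -40, 0.095, 36], [0, 0, -20.5, 0, 36], [-4, -20, 0, 0, 36], [-9, -40, 0, 0, 36], [-11, -55, 0, 0, 36], [-11, -55, 0, 0, 36], [-11, -55, 0, 0, 36], [-11, -50, 0, 0, 36], [-8, -35, 0, 0, 36]]
  ],
  "grip_force": 70
}}

```text
time_s: 19.68
position: [0.5488, 0.009, 0.185]
ee_rot: [-3.141, -0.001, -3.133]
ft_force: [0.2, 1.3, -3.4]
width: 0.0437
finger_force: 75.9
```

{"method": "servo_tool", "body": {
  "deltas": [
    [[-5, -20, 0, 0, 36], [-2.2, -10, 0, 0, 36], [0, 0, 0, 0, 36], [0, 0, 0, 0, 36], [0, 0, 0, 0, 36]]
  ]
}}

```text
time_s: 20.3
position: [0.5565, -0.0166, 0.1858]
ee_rot: [3.141, -0.0, -3.129]
ft_force: [0.1, -0.4, -3.4]
width: 0.0432
finger_force: 75.9
```

```bash
python3 fit.py
python3 - <<'E'
from h import *
b=manip.camera("scene"); cv2.imwrite("pics/s9.png",b[:,:,::-1]); a=manip.camera("wrist"); cv2.imwrite("pics/w9.png",a[:,:,::-1]); np.savez("w9.npz",**manip.camera_info("wrist"))
q=proj("scene",[[.592,-.017,.2]])[0].astype(int); print(q)
t=manip.camera("top"); cv2.imwrite("pics/t9.png",t[:,:,::-1]); q2=proj("top",[[.592,-.017,.2]])[0].astype(int); print(q2)
f=lambda m,q,s:cv2.resize(m[q[1]-s:q[1]+s,q[0]-s:q[0]+s],(400,400),interpolation=cv2.INTER_CUBIC)
cv2.imwrite("pics/c9.png",np.hstack([f(b,q,40),f(a,(280,290),80)])[:,:,::-1])
m=sandmask(a)
for r in range(225,400,6):
    x=280
    L=R=280
    while m[r,L]: L-=1
    while m[r,R]: R+=1
    print(r,L,R,end=" | ")
E
```

```text
20.3 tcp [ 0.5565 -0.0166  0.1858] yaw 0.012335227411087057 rb,rt 170.49967208075785 214.0 pose [-7.4300e-02  1.1000e-03 -1.9000e-03 -2.5396e+00] res [ 19.    1.  -20.3   1.  -45.8  -1.5  47.7  -1.5]
face centre [ 0.4814 -0.0165  0.1409]
[254 204]
[299 186]
225 280 280 | 231 280 280 | 237 246 327 | 243 233 327 | 249 227 333 | 255 226 334 | 261 226 334 | 267 226 334 | 273 225 334 | 279 225 334 | 285 226 334 | 291 226 334 | 297 226 334 | 303 226 334 | 309 226 334 | 315 226 334 | 321 225 334 | 327 225 334 | 333 226 334 | 339 226 333 | 345 227 332 | 351 228 331 | 357 268 292 | 363 280 280 | 369 280 280 | 375 280 280 | 381 280 280 | 387 280 280 | 393 280 280 | 399 280 280 |
```

View pics/c9.png

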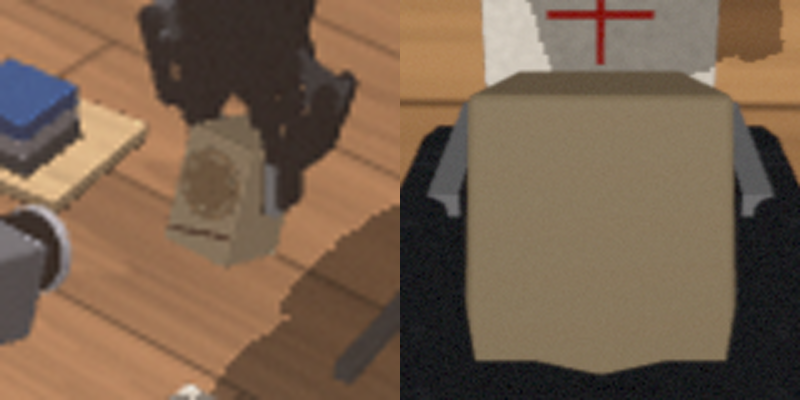

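Wrist view: the rear face spans rows 239–248 and the red cross is at about (280,216). Scene view: rosette outward and right way up, leaning back. Next I refine the numbers.

```bash
cat > fit2.py <<'E'
from h import *
def fit(s_pos,yaw,i,obs,B,extra=()):
    Rz=np.array([[np.cos(yaw),-np.sin(yaw),0],[np.sin(yaw),np.cos(yaw),0],[0,0,1]])
    def pts(v,B):
        c,n=np.cos(v[3]),np.sin(v[3]); return (B@np.array([[c,0,-n],[0,1,0],[n,0,c]]).T+v[:3])@Rz.T+s_pos
    def f(v): return (proj("",pts(v,B),i)-obs).ravel()
    r=least_squares(f,[.02,0,-.03,.3],x_scale=[.01,.01,.01,.1]); v=r.x
    F=pts(v,np.array([[.025,0,.035]]))[0]; print(v.round(4),r.fun.round(1),"face",F.round(4)); return v
if __name__=="__main__":
    P=np.array([.5565,-.0166,.1858]); i=dict(np.load("w9.npz")); a=cv2.imread("pics/w9.png")[:,:,::-1].astype(float)
    for u in(265,280,295):
        print(u,[(r,int(a[r,u-4:u+5].sum(1).mean()),int(100*a[r,u-4:u+5,2].sum()/a[r,u-4:u+5,0].sum())) for r in range(235,254)])
    for r in(240,242,244,246,250): print(r,[int(v) for v in a[r,224:254].sum(1)],[int(v) for v in a[r,306:338].sum(1)])
    B=np.array([[-.025,-.022,0],[-.025,.022,0],[-.025,-.022,.07],[-.025,.022,.07]])
    m=(a[...,0]>1.8*a[...,1])&(a[...,0]>1.8*a[...,2])&(a[...,0]>60); yy,xx=np.nonzero(m); print("red",len(yy),xx.min(),xx.max(),yy.min(),yy.max())
    rows=np.bincount(yy); cols=np.bincount(xx); rc=np.average(np.arange(len(rows)),weights=rows*(rows>15)); cc=np.average(np.arange(len(cols)),weights=cols*(cols>10)); print(cc,rc,"cross",at("",(cc,rc),.008,i))
    for wb,wt in((66,107.5),(65.2,105),(67,108)):
        fit(P,.0123,i,np.array([[280.5-wb/2,238.5],[280.5+wb/2,238.5],[280.2-wt/2,248],[280.2+wt/2,248]]),B)
E
python3 fit2.py
```

```text
265 [(235, 381, 87), (236, 384, 87), (237, 379, 86), (238, 321, 78), (239, 253, 67), (240, 241, 65), (241, 243, 65), (242, 242, 65), (243, 241, 65), (244, 244, 65), (245, 242, 65), (246, 241, 63), (247, 257, 65), (248, 308, 65), (249, 329, 67), (250, 345, 68), (251, 356, 69), (252, 357, 69), (253, 356, 69)]
280 [(235, 328, 70), (236, 376, 86), (237, 372, 86), (238, 318, 79), (239, 248, 67), (240, 244, 66), (241, 243, 65), (242, 240, 63), (243, 242, 65), (244, 244, 66), (245, 242, 64), (246, 246, 66), (247, 257, 66), (248, 304, 65), (249, 326, 66), (250, 345, 68), (251, 355, 69), (252, 357, 69), (253, 357, 69)]
295 [(235, 388, 87), (236, 385, 87), (237, 377, 86), (238, 317, 79), (239, 249, 66), (240, 241, 65), (241, 245, 66), (242, 242, 66), (243, 242, 65), (244, 238, 64), (245, 244, 66), (246, 245, 65), (247, 256, 65), (248, 304, 66), (249, 326, 67), (250, 343, 68), (251, 357, 69), (252, 357, 70), (253, 357, 69)]
240 [398, 393, 394, 400, 399, 392, 401, 400, 402, 434, 565, 598, 600, 601, 599, 596, 598, 589, 566, 494, 391, 299, 256, 240, 239, 245, 242, 247, 240, 249] [234, 248, 238, 24
[... 1133 characters left out ...]
4, 341, 345, 343, 347, 341, 349, 347, 343, 352, 347, 340, 347, 341, 344, 348, 349, 343, 343, 346, 347, 345, 351] [339, 339, 348, 342, 348, 336, 337, 344, 342, 350, 346, 345, 342, 350, 342, 346, 342, 341, 341, 336, 338, 336, 340, 345, 342, 326, 302, 323, 336, 351, 361, 367]
red 269 259 301 195 235
279.93859649122805 215.49700598802394 cross [ 0.59235498 -0.01581788  0.008     ]
[ 0.0226  0.0005 -0.0232  0.3683] [-1.1  0.   0.5 -0.   0.5  0.  -0.1 -0. ] face [ 0.5898 -0.0157  0.2042]
[ 0.0238  0.0005 -0.0258  0.367 ] [-1.   0.   0.4 -0.   0.5  0.  -0.1 -0. ] face [ 0.5911 -0.0157  0.2016]
[ 0.0223  0.0005 -0.0224  0.3688] [-0.8  0.   0.2 -0.   0.4  0.  -0.  -0. ] face [ 0.5895 -0.0157  0.205 ]
```

Run:
```python
from fit2 import *
P=np.array([.5565,-.0166,.1858]); i=dict(np.load("w9.npz"))
B=np.array([[-.025,-.022,0],[-.025,.022,0],[-.025,-.022,.07],[-.025,.022,.07]])
v=fit(P,.0123,i,np.array([[248.3,238],[311.9,238],[227.4,248.2],[332.8,248.2]]),B)
s=cv2.imread("pics/s9.png")[:,:,::-1].astype(int)
c=lambda x,y:np.array([x,y])/5+[214,164]-.4
for th,x,z in((v[3],v[0],v[2]),(.35,.0235,-.0255),(.32,.022,-.0265)):
    C,n=np.cos(th),np.sin(th); M=np.array([[C,0,-n],[0,1,0],[n,0,C]])
    Q=np.array([[.028,0,.042],[.025,-.022,0],[.025,.022,0],[-.025,.022,0],[.025,-.022,.07]])@M.T+[x,v[1],z]
    y=.0123; R=np.array([[np.cos(y),-np.sin(y),0],[np.sin(y),np.cos(y),0],[0,0,1]])
    print(th.round(3),proj("scene",Q@R.T+P).round(1).tolist())
print("read",c(210,180),c(168,238),c(230,267),c(278,248),c(190,122))
r=s[192:212,246:268]; lum=r.sum(2); print(lum.tolist().__len__())
for row in range(186,220): print(row," ".join(f"{int(x):3d}" for x in s[row,244:272].sum(1)))
```

```text
[ 0.0237  0.0004 -0.0263  0.361 ] [-1.5  0.   1.4 -0.   0.6  0.  -0.6 -0. ] face [ 0.5912 -0.0158  0.201 ]
0.361 [[255.0, 202.0], [246.3, 212.6], [258.4, 218.8], [268.8, 215.8], [251.8, 189.6]]Traceback (most recent call last):
  File "<stdin>", line 11, in <module>
AttributeError: 'float' object has no attribute 'round'
```

{"method": "servo_tool", "body": {
  "deltas": [
    [[-1, -0.5, 1.5, 0, 36], [-1, 0, 1, 0, 36], [0, 0, 0, 0, 36], [0, 0, 0, 0, 36], [0, 0, 0, 0, 36], [0, 0, 0, 0, 36]]
  ]
}}

```text
time_s: 21.25
position: [0.5586, -0.0179, 0.1833]
ee_rot: [-3.141, -0.0, -3.13]
ft_force: [-0.8, -0.2, -2.8]
width: 0.0434
finger_force: 75.9
```

Run:
```python
from h import *
s=manip.get_state(); print(s["time_s"],s["position"].round(4),s["ee_rot"].round(3),abs(s["qvel"]).max(),s["width"],s["ft_force"])
print(manip.hand_in())
```

```text
21.25 [ 0.5586 -0.0179  0.1833] [-3.141 -0.    -3.13 ] 0.0018158746450105847 0.04336766163813692 [-0.76545232 -0.15911893 -2.75436279]
the job is handed in; nothing more can be done
None
```

I handed the job in at 21 s: the blue plate is square on the pile, and the stone is held still at the focus point, rosette to the lens and right way up, by my estimates leaning back 0.36 rad (0.35 asked) and within about 3 mm of focus; no verdict was returned.

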